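Clamp the hairpin box in the vanity organiser

ROBOT

A 6-joint arm with a two-finger parallel gripper is mounted at the origin on the work surface. World frame = base frame: x ahead of the robot, y to its left, z up, the work surface at z = 0. Lengths are in m, angles in rad, forces in N, time in s.
With the tool pointing down it reaches from about 0.4 to 0.825 m from the base axis. Payload 7 kg.
Tool frame: the origin (TCP) lies on the centre line of the jaws, within the pads' length; the fingertips stand 22 mm ahead of it and the grasp point (between the pads) lies 3 mm ahead of it; z points along the fingers, y is the line along which they close (so a half turn about z gives the same grasp; the last joint's range is limited). The gripper opens to 88 mm and grips with 3 to 60 N. Pads are 19 mm wide; open, the fingers measure 130 mm over their backs; the gripper's body (78 mm by 193 mm) begins 47 mm behind the grasp point.
Start: joints at [-0.888, 0.359, 0.012, 0, -1.224, -0.288], TCP at [0.26, -0.623, 0.249] pointing down, gripper open.
Joint ranges: [-3.07, 3.07], [-1.43, 2.12], [-1.02, 1.25], [-3.03, 1.67], [-3.05, -0], [-3.03, 3.03]. Speed limits (rad/s): [2.39, 2.39, 3.01, 3.14, 3.14, 3.14].

INTERFACE

Orientations are given as [roll, pitch, yaw] about the fixed x, y, z axes, in that order (R = Rz(yaw) Ry(pitch) Rx(roll)).
In Python, from station import arm gives the robot as it stands.
- The arm moves only by the tool arm_command, never from a script. Its argument "series" is one flat list of numbers, 7 for each row, row after row: the turn, a rotation vector about the tool's x, y, z each as a share of 90 degrees, from -1 to 1, then the shift along the tool's x, y, z each as a share of 0.1 m, from -1 to 1, then the opening, from 0 (shut) to 1 (fully open). A call has 1 to 8 rows; each row is the pose to reach, as a shift and turn from the pose commanded when the call began, along the tool's axes at that moment; what a row does not reach only later rows make up. A row lasts 1/8 s, in which the tool goes at most 62.5 mm and 10.7 degrees, less where a joint would pass 70% of its speed; a pose out of reach is approached as far as the arm can. A call with a number of a shift or a turn outside -1 to 1 is refused whole. A call with a gripper value outside its range is refused whole. The fingers move at their own pace and stop on an object; "force" is the grip in N (left out, the last holds). Time passes only in rows, so rows that repeat a pose let the fingers close. It gives the time, the measured TCP pose, the force, the opening and the grip force at its end, in the units of the state.
- arm.get_state(): the state, without advancing time (a new reading comes with each control period).
- arm.grab_frame(name): name is "scene" or "top" or "wrist"; returns the picture (384x512x3 uint8, blue, green, red); there is no depth.
- arm.camera_model(name): a dict with "fovy" (degrees; the focal length in pixels is half the picture's height over the tangent of half this angle, whatever the lens; pixels are square), "cx", "cy" (the principal point, pixels), "pose" (4x4, takes a point from camera to world coordinates). Camera axes: x right, y down, z forward; pixel columns grow to the right and rows downward; lengths in m; the calibration is good to about 2 mm. A picture is of the moment at which its call begins: read the wrist's pose just before it. camera_model takes no time and is no camera call; for the wrist camera it gives the pose at the moment of the call.
- arm.job_done(): hands the job in; it is judged then, once.
The state is a dict: "t": time; "q": joint angles; "qd": joint speeds; "joint_efforts": joint torques, N m; "eef_pos": TCP position; "ee_rot": TCP orientation; "force": force on the tool from outside, world axes, zero at the start; "moment": the same for the moment, N m; "width": finger opening in m; "gripper_force": force on a finger pad.
Only numpy, scipy, OpenCV 4.12 (cv2) and the standard library are available. Lean on these libraries where they do the work, as an engineer would, in place of code of your own. Each camera call takes 0.05 s, during which the arm holds its last target. There are 200 camera calls.

TASK

Flip the red cam lever of the organiser's sliding divider down towards the robot to free the divider, and slide the divider along its rail until the blue hairpin box is held snug between it and the fixed end stop. Then flip the lever fully back up to lock the divider there and let go. Do not crush the box, do not bump the padded bangle bar above the lever, and leave the comb, jar, bangle post and mirror as they stand.

Things in the scene. Friction and masses are not known exactly. Their poses are not given: they have to be found in the camera images.
- organiser: Pale wooden organiser fixed to the bench, 170 deep (x) x 430 long (y), origin at the centre of its underside; x points away from the robot. Tray floor at z = 20. End stop at the -y end, 95 high, inner face at y = -175. Aluminium rail along the front, top z = 42, centred on x = -65. The box stands in the channel x = -29 to 73. Posts at y = +-207, 190 high, carry the bangle bar
- bangle_bar: Fixed horizontal blue padded roll, 36 mm diameter, 430 mm long along the organiser's y, origin at its centre: organiser x = -52, z = 190. Its front reaches forward over the lever's pivot, to organiser x = -70, so a gripper pointing straight down at the raised lever strikes it; tilt the tool back towards the robot by 25 to 40 degrees
- stop_face (a point): Point on the inner face of the end stop, at organiser (20, -175, 45) mm
- divider (a joint): Slide of the divider along the rail, m. 0 = far from the end stop; grows as it moves towards the stop (organiser -y). Clear gap between the divider's face and the end stop = 0.260 - value, so it is snug on the 110 mm box at 0.150. Stiff friction about 2 N when free; the raised lever locks it by friction (about 30 N)
- lever (a joint): Cam lever, rad. 0 = up, locked (lever leans 12 degrees from upright towards the robot side, organiser -x); 1.15 = fully flipped down towards the robot side (78 degrees from upright), free. The cam lets go of the rail above about 0.4. It stays where left and takes about 5 N at the grip
- lever_hinge (a point): Centre of the lever's pivot, on the divider, 56.5 mm above the bench; the pivot axis runs along the organiser's y. The divider face that meets the box lies 20 mm further towards the stop (-y); its white plate is 112 long (organiser x), 12 thick, top 85 mm above the bench, starting 31 mm behind the pivot (+x)
- lever_grip (a point): Middle of the red grip of the lever, 75 mm from the pivot. The grip is 20 mm wide (along organiser y), 14 mm thick and 50 mm long, its end 92 mm from the pivot. At 0 rad this point is about 130 mm above the bench
- hairpin_box: Loose closed blue plastic box 78 (x) x 110 (y) x 48 mm high, origin at the centre of its underside, standing on the tray floor between end stop and divider with some slack. When home its 110 mm length fills the gap and its centre is 55 mm from the stop face
- comb: Loose bamboo comb lying flat, 41 x 170 x 8 mm, origin at its underside (bystander)
- jar: Loose narrow aluminium jar with screw lid, 46 mm diameter, 105 mm high, origin at the centre of its foot (bystander)
- bangle_post: Loose white ceramic post, foot 84 mm diameter, 163 mm high, origin at the centre of its foot (bystander)
- mirror: Fixed round table mirror with ring light, foot 140 mm diameter, 340 mm high, disc 190 mm across, origin at the centre of its foot (bystander)
There are look-alikes about, which are no part of the job. Several things have the shape of the hairpin_box; the one meant has the colours described above.

How it is judged:
By the outcome, as a careful person would: the job done as asked, in the order asked, and still so for the second after the job is handed in, with the robot touching nothing.
It also fails if it takes over 45 s, if anything falls off the work surface, if the arm or the gripper's body presses on something with over 40 N, if the wrist force passes 120 N, or if a joint passes its speed limit or range.

## Working session

There is one attempt and no reset: what is moved stays moved. The work goes in short steps, Python scripts to look and compute and a tool call to move; the robot and the scene stay as the last step left them, time stands still between calls to the robot, and variables do not carry over. Pictures are saved under pics/ and viewed, at most 10 in all, crops included, and the job is handed in when it is done.

Besides the shell and the picture viewer there is one more tool, called as a command line: name --argument value ..., lists and objects as JSON in quotes. arm_command: Moves the arm, as the interface text tells. Its arguments: {"type":"object","properties":{"series":{"type":"array"},"force":{"type":"number"}},"required":["series"]}

```bash
mkdir -p pics; python3 - <<'E'
from station import arm
import cv2,numpy as np
for n in("scene","top"):
    cv2.imwrite(f"pics/{n}0.png",arm.grab_frame(n)); c=arm.camera_model(n); print(n,c["fovy"],c["cx"],c["cy"],np.round(c["pose"],4).tolist())
print(arm.get_state())
E
```

```text
scene 48.037373328212496 253.0529048429841 187.59512718660244 [[0.5941, 0.5717, -0.5658, 1.4004], [0.8042, -0.4068, 0.4333, -0.5363], [0.0176, -0.7124, -0.7015, 1.1182], [0.0, 0.0, 0.0, 1.0]]
top 46.83742509982211 256.4153493640777 189.89294912417088 [[-0.0096, -0.9911, 0.1325, 0.3857], [-1.0, 0.0099, 0.0012, 0.0611], [-0.0025, -0.1325, -0.9912, 1.6977], [0.0, 0.0, 0.0, 1.0]]
{'t': 0.1, 'q': array([-8.87888420e-01,  3.59310482e-01,  1.11770922e-02, -2.77342486e-04,
       -1.22411644e+00, -2.88099378e-01]), 'qd': array([ 0.00014962, -0.00274265,  0.00065218,  0.00143092,  0.00019013,
        0.00042089]), 'joint_efforts': array([-3.98854652e-03, -5.84161949e+01,  2.93752795e+01,  7.01553270e+00,
        1.02047183e-02, -6.96384245e-05]), 'eef_pos': array([ 0.25944487, -0.62272121,  0.24773666]), 'ee_rot': array([ 3.14012497e+00, -1.63027698e-04, -2.74687843e+00]), 'force': array([-0.26373614,  0.07313461, -0.27705048]), 'moment': array([0.01381407, 0.01986758, 0.04202421]), 'gripper_force': 0.0, 'width': 0.08743716228876536}
```

View pics/scene0.png

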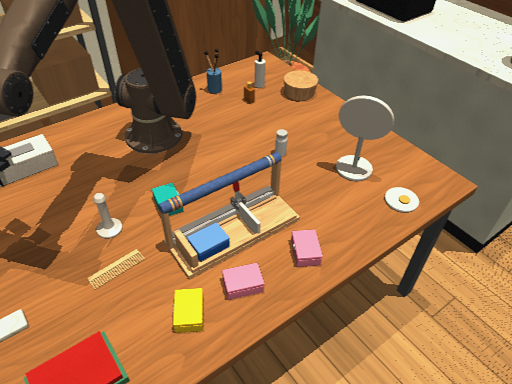

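View pics/top0.png

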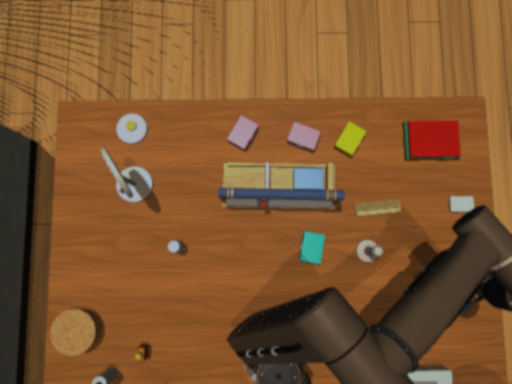

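The scene view shows the organiser with its blue bar from (165,205) to (278,160), the box at (208,241) and the red lever at (236,186). In the top view the organiser spans columns 222–335 and rows 163–210, with the red lever near (264,203) and the white plate at (267,176). Next I'll take enlarged crops and colour masks.

```bash
cat > h.py <<'E'
import numpy as np,cv2
from station import arm
def ray(n,u,v):
    c=arm.camera_model(n);f=192/np.tan(np.radians(c["fovy"]/2));P=np.array(c["pose"])
    return P[:3,3],P[:3,:3]@np.array([(u-c["cx"])/f,(v-c["cy"])/f,1])
def plane(n,u,v,z):
    o,d=ray(n,u,v);return o+d*(z-o[2])/d[2]
def proj(n,p):
    c=arm.camera_model(n);f=192/np.tan(np.radians(c["fovy"]/2));P=np.array(c["pose"])
    q=P[:3,:3].T@(np.asarray(p)-P[:3,3]);return np.array([c["cx"]+f*q[0]/q[2],c["cy"]+f*q[1]/q[2]])
def tri(a,b):
    o1,d1=ray(*a);o2,d2=ray(*b);s=np.linalg.lstsq(np.c_[d1,-d2],o2-o1,rcond=None)[0]
    return (o1+d1*s[0]+o2+d2*s[1])/2,np.linalg.norm(o1+d1*s[0]-o2-d2*s[1])
E
python3 - <<'E'
from h import *
for n,(x,y,w,h) in {"top":(210,150,150,75),"scene":(145,120,170,160)}.items():
    im=cv2.imread(f"pics/{n}0.png");hsv=cv2.cvtColor(im,cv2.COLOR_BGR2HSV)
    for nm,lo,hi in(("blue",(100,100,40),(125,255,255)),("red",(0,170,60),(8,255,255)),("red2",(172,150,60),(180,255,255))):
        m=cv2.inRange(hsv,lo,hi);m2=np.zeros_like(m);m2[y:y+h,x:x+w]=m[y:y+h,x:x+w]
        for c in cv2.findContours(m2,0,2)[0]:
            if cv2.contourArea(c)>4:print(n,nm,cv2.contourArea(c),np.round(cv2.minAreaRect(c),1) if 0 else cv2.boxPoints(cv2.minAreaRect(c)).round(1).tolist())
A=cv2.resize(cv2.imread("pics/top0.png")[150:225,210:360],(800,400),interpolation=cv2.INTER_CUBIC)
cv2.imwrite("pics/a.png",A)
cv2.imwrite("pics/b.png",cv2.resize(cv2.imread("pics/scene0.png")[125:275,145:305],(640,600),interpolation=cv2.INTER_CUBIC))
E
```

```text
top blue 23.0 [[338.0, 192.0], [342.0, 192.0], [342.0, 198.0], [338.0, 198.0]]
top blue 397.0 [[235.0, 188.0], [324.0, 188.0], [324.0, 197.0], [235.0, 197.0]]
top red 9.0 [[261.0, 202.0], [264.0, 202.0], [264.0, 205.0], [261.0, 205.0]]
scene blue 894.0 [[186.39999389648438, 236.8000030517578], [219.60000610351562, 220.1999969482422], [231.8000030517578, 244.60000610351562], [198.60000610351562, 261.20001220703125]]
scene blue 94.5 [[157.8000030517578, 204.60000610351562], [167.39999389648438, 199.8000030517578], [172.39999389648438, 209.8000030517578], [162.8000030517578, 214.60000610351562]]
scene blue 899.0 [[178.5, 195.10000610351562], [265.5, 155.5], [270.0, 165.39999389648438], [183.0, 205.0]]
scene blue 42.5 [[272.0, 154.0], [277.20001220703125, 151.39999389648438], [281.20001220703125, 159.39999389648438], [276.0, 162.0]]
scene red 34.0 [[233.0, 182.0], [238.0, 182.0], [238.0, 191.0], [233.0, 191.0]]
```

View pics/a.png

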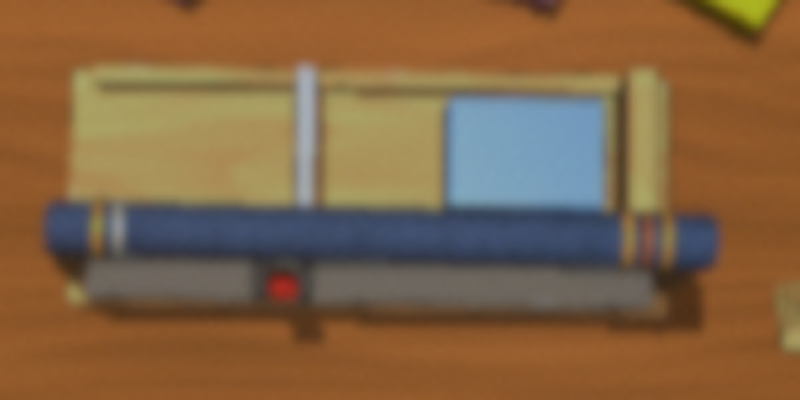

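View pics/b.png

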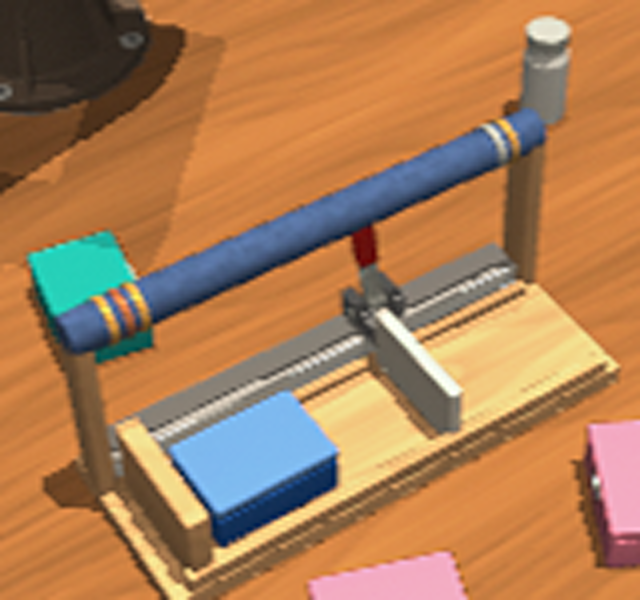

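The crops show the bar ends at crop (45,227)/(720,243) in the top view, the plate at columns 298–316, the stop top at columns 630–660, the box at columns 447–605, and the red grip at (284,288). I'll turn these into positions.

```bash
python3 - <<'E'
from h import *
s=16/3
T=lambda u,v,z:plane("top",210+u/s-.5,150+v/s-.5,z)
L=T(45,227,.19);R=T(720,243,.19)
yd=(L-R);print("bar",L,R,np.linalg.norm(yd));yd[2]=0;yd/=np.linalg.norm(yd);xd=np.array([yd[1],-yd[0],0])
C=(L+R)/2;C[2]=0;O=C+xd*.052
# scene bar
S=lambda u,v,z:plane("scene",145+u/4-.5,125+v/4-.5,z)
a=S(68,332,.19);b=S(535,127,.19);print("scene bar",a,b,np.linalg.norm(a-b))
print("yaw",np.degrees(np.arctan2(-yd[0],yd[1])),"O",O)
loc=lambda p:np.round([(p-O)@xd,(p-O)@yd,p[2]],4)
for n,p in dict(plateL=T(298,70,.085),plateR=T(316,66,.085),plateNear=T(307,205,.085),stopin=T(629,75,.095),stopin2=T(628,200,.095),stopout=T(660,72,.095),boxL=T(447,150,.068),boxR=T(604,150,.068),boxfar=T(520,97,.068),grip=T(284,288,.145),sboxc=S(255,440,.068),splate=S(460,395,.085),sstop=S(208,525,.095),cornerfarleft=T(75,68,.02),).items():print(n,loc(p),p.round(4))
print(tri(("top",262.7,203.4),("scene",235.5,186.5)))
E
```

```text
bar [0.5811517  0.19488603 0.19      ] [ 0.56649034 -0.23859578  0.19      ] 0.4337296761889491
scene bar [ 0.56337629 -0.2298952   0.19      ] [0.58094303 0.19346256 0.19      ] 0.42372205643362554
yaw -1.937137974867302 O [ 0.6257913  -0.02361263  0.        ]
plateL [0.0752 0.055  0.085 ] [0.7029 0.0288 0.085 ]
plateR [0.0784 0.0426 0.085 ] [0.7056 0.0163 0.085 ]
plateNear [-0.0191  0.0468  0.085 ] [0.6082 0.0238 0.085 ]
stopin [ 0.0752 -0.1729  0.095 ] [ 0.6951 -0.199   0.095 ]
stopin2 [-0.0118 -0.1725  0.095 ] [ 0.6081 -0.1956  0.095 ]
stopout [ 0.0778 -0.1943  0.095 ] [ 0.697  -0.2204  0.095 ]
boxL [ 0.0243 -0.0504  0.068 ] [ 0.6484 -0.0748  0.068 ]
boxR [ 0.0269 -0.1599  0.068 ] [ 0.6473 -0.1843  0.068 ]
boxfar [ 0.0631 -0.1009  0.068 ] [ 0.6854 -0.1266  0.068 ]
grip [-0.0831  0.0619  0.145 ] [0.5448 0.0411 0.145 ]
sboxc [ 0.0177 -0.1014  0.068 ] [ 0.6401 -0.1255  0.068 ]
splate [0.0804 0.0496 0.085 ] [0.7078 0.0233 0.085 ]
sstop [ 0.0873 -0.1797  0.095 ] [ 0.707  -0.2062  0.095 ]
cornerfarleft [0.0857 0.2152 0.02  ] [0.7187 0.1885 0.02  ]
(array([0.54901481, 0.04121799, 0.11027549]), np.float64(0.0009826388849342046))
```

```bash
cat >> h.py <<'E'
from scipy.spatial.transform import Rotation as Ro
a=np.radians(-1.94);xd=np.array([np.cos(a),np.sin(a),0]);yd=np.array([-np.sin(a),np.cos(a),0]);O=np.array([.6258,-.0226,0])
def go(p,tilt):
    "p: organiser coords of wanted grasp point; prints turn and shift shares from now"
    t=np.radians(tilt);z=np.sin(t)*xd-np.cos(t)*np.array([0,0,1]);R=np.c_[np.cross(yd,z),yd,z]
    s=arm.get_state();R0=Ro.from_euler("xyz",s["ee_rot"]).as_matrix()
    tcp=O+p[0]*xd+p[1]*yd+[0,0,p[2]]-.003*z
    print("turn",np.round(Ro.from_matrix(R0.T@R).as_rotvec()/(np.pi/2),3),"shift",np.round(R0.T@(tcp-s["eef_pos"])/.1,3),"target",tcp.round(3))
def at(r,th): # grip point at r from pivot, lever angle th deg from upright
    return np.array([-.065-r*np.sin(np.radians(th)),.060,.0565+r*np.cos(np.radians(th))])
def cur():
    s=arm.get_state();R0=Ro.from_euler("xyz",s["ee_rot"]).as_matrix();g=s["eef_pos"]+.003*R0[:,2]-O
    print("t",s["t"],"grasp pt local",np.round([g@xd,g@yd,g[2]],4),"F",s["force"].round(1),"w",round(s["width"],4),"gf",s["gripper_force"],"tilt",np.degrees(np.arccos(-R0[2,2])).round(1))
E
python3 -c "
from h import *
g=at(.082,12);z=np.array([np.sin(np.radians(42)),0,-np.cos(np.radians(42))])
print(g);go(g-.12*z+[0,0,0.03],42)"
```

```text
[-0.08204876  0.06        0.1367081 ]
turn [ 0.101 -0.46   0.26 ] shift [-4.444  5.36  -0.097] target [0.464 0.043 0.258]
```

arm_command --series '[0, 0, 0, 0, 0, -0.5, 1, 0, 0, 0, 0, 0, -0.9, 1]'

```text
t: 0.35
eef_pos: [0.2595, -0.623, 0.3396]
ee_rot: [3.141, -0.0, -2.747]
force: [0.1, -0.8, -0.2]
width: 0.0874
gripper_force: 0.0
```

arm_command --series '[0, 0, 0, -0.4, 0.48, 0, 1, 0, 0, 0, -0.8, 0.96, 0, 1]'

```text
t: 0.6
eef_pos: [0.2966, -0.5025, 0.338]
ee_rot: [3.141, 0.0, -2.749]
force: [1.7, 0.7, 0.5]
width: 0.0878
gripper_force: 0.0
```

arm_command --series '[0, 0, 0, -0.4, 0.48, 0, 1, 0, 0, 0, -0.8, 0.96, 0, 1]'

```text
t: 0.85
eef_pos: [0.3335, -0.3824, 0.3382]
ee_rot: [3.141, -0.0, -2.747]
force: [2.0, 1.2, 0.8]
width: 0.0879
gripper_force: 0.0
```

arm_command --series '[0, 0, 0, -0.4, 0.48, 0, 1, 0, 0, 0, -0.8, 0.96, 0, 1]'

```text
t: 1.1
eef_pos: [0.3704, -0.263, 0.3384]
ee_rot: [3.142, 0.0, -2.747]
force: [1.8, 0.1, 0.2]
width: 0.0873
gripper_force: 0.0
```

arm_command --series '[0, 0, 0, -0.4, 0.48, 0, 1, 0, 0, 0, -0.8, 0.96, 0, 1]'

```text
t: 1.35
eef_pos: [0.4072, -0.1436, 0.3387]
ee_rot: [-3.142, 0.001, -2.747]
force: [0.9, -0.2, -0.3]
width: 0.0877
gripper_force: 0.0
```

arm_command --series '[0, 0, 0, -0.4, 0.48, 0, 1, 0, 0, 0, -0.8, 0.96, 0, 1, 0, 0, 0, -0.8, 0.96, 0, 1]'

```text
t: 1.72
eef_pos: [0.4448, -0.0226, 0.3381]
ee_rot: [3.141, -0.001, -2.741]
force: [-0.7, -1.0, 0.4]
width: 0.0882
gripper_force: 0.0
```

```bash
python3 -c "
from h import *
g=at(.082,12);z=np.array([np.sin(np.radians(42)),0,-np.cos(np.radians(42))])
cur();go(g-.12*z+[0,0,0.03],42)"
```

```text
t 1.725 grasp pt local [-0.1809 -0.0061  0.3351] F [-0.7 -1.   0.4] w 0.0882 gf 0.0 tilt 0.0
turn [ 0.101 -0.46   0.264] shift [-0.428  0.53   0.8  ] target [0.464 0.043 0.258]
```

arm_command --series '[0.02, -0.1, 0.06, -0.1, 0.1, 0.1, 0.7, 0.04, -0.2, 0.12, -0.2, 0.2, 0.2, 0.7, 0.06, -0.3, 0.18, -0.3, 0.4, 0.4, 0.7, 0.08, -0.4, 0.23, -0.4, 0.5, 0.6, 0.7, 0.1, -0.46, 0.264, -0.428, 0.53, 0.8, 0.7, 0.1, -0.46, 0.264, -0.428, 0.53, 0.8, 0.7, 0.1, -0.46, 0.264, -0.428, 0.53, 0.8, 0.7]'

```text
t: 2.6
eef_pos: [0.4883, 0.0593, 0.3165]
ee_rot: [-3.136, 0.668, 3.087]
force: [0.0, 0.1, -0.4]
width: 0.0613
gripper_force: 0.0
```

```bash
python3 - <<'E'
from h import *
cur();go(at(.082,12),42)
c=arm.camera_model("wrist");im=arm.grab_frame("wrist");cv2.imwrite("pics/w1.png",im)
print(proj("wrist",O+at(.092,12)[0]*xd+.06*yd+[0,0,at(.092,12)[2]]))
hsv=cv2.cvtColor(im,cv2.COLOR_BGR2HSV);m=cv2.inRange(hsv,(0,170,40),(8,255,255))|cv2.inRange(hsv,(172,150,40),(180,255,255))
for k in cv2.findContours(m,0,2)[0]:
    if cv2.contourArea(k)>50:print(cv2.boundingRect(k))
E
```

```text
t 2.6 grasp pt local [-0.1383  0.0771  0.3142] F [ 0.   0.1 -0.4] w 0.0613 gf 0.0 tilt 38.3
turn [-0.012 -0.041 -0.01 ] shift [ 0.658 -0.15   1.745] target [0.544 0.04  0.139]
[240.48450483 117.95786656]
(229, 89, 19, 30)
```

View pics/w1.png

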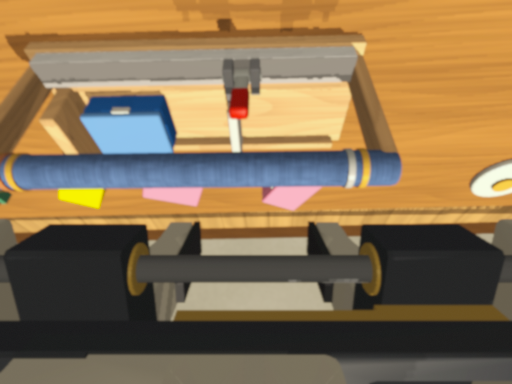

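The wrist view shows the red grip at columns 229–248 with its end at row 118, which matches the prediction to about 2 px (so y ≈ 0.058). The bar lies at rows 150–188, clear of the gripper.

```bash
sed -i 's/,.060,.0565/,.058,.0565/' h.py; python3 -c "
from h import *
g=at(.082,12);z=np.array([np.sin(np.radians(42)),0,-np.cos(np.radians(42))])
cur();go(g-.09*z,42)"
```

```text
t 2.65 grasp pt local [-0.139   0.0758  0.3127] F [-0.1 -0.2 -1.4] w 0.0613 gf 0.0 tilt 38.1
turn [-0.013 -0.043 -0.013] shift [ 0.698 -0.176  0.842] target [0.484 0.04  0.206]
```

arm_command --series '[-0.01, -0.04, -0.01, 0.3, -0.18, 0.3, 0.7, -0.013, -0.043, -0.013, 0.5, -0.18, 0.6, 0.7, -0.013, -0.043, -0.013, 0.7, -0.18, 0.84, 0.7, -0.013, -0.043, -0.013, 0.7, -0.18, 0.84, 0.7, -0.013, -0.043, -0.013, 0.7, -0.18, 0.84, 0.7]'

```text
t: 3.28
eef_pos: [0.5284, 0.0573, 0.2928]
ee_rot: [-3.137, 0.657, 3.099]
force: [-0.3, -0.5, -0.7]
width: 0.0613
gripper_force: 0.0
```

```bash
python3 -c "
from h import *
cur();go(at(.082,12),42)
im=arm.grab_frame('wrist');hsv=cv2.cvtColor(im,cv2.COLOR_BGR2HSV);m=cv2.inRange(hsv,(0,170,40),(8,255,255))|cv2.inRange(hsv,(172,150,40),(180,255,255))
for k in cv2.findContours(m,0,2)[0]:
    if cv2.contourArea(k)>50:print(cv2.boundingRect(k))
p=at(.092,12);print(proj('wrist',O+p[0]*xd+p[1]*yd+[0,0,p[2]]))"
```

```text
t 3.275 grasp pt local [-0.0982  0.0765  0.2904] F [-0.3 -0.5 -0.7] w 0.0613 gf 0.0 tilt 37.7
turn [-0.007 -0.048 -0.004] shift [ 0.812 -0.177  1.318] target [0.544 0.038 0.139]
(224, 71, 23, 33)
[232.80519141  99.38111399]
```

```bash
python3 -c "
from h import *
s=arm.get_state();print(s['q'].round(3),s['t'],s['eef_pos'])
z=Ro.from_euler('xyz',s['ee_rot']).as_matrix();print(z.round(3))"
```

```text
[ 0.537 -0.24  -1.016  1.02  -0.408 -3.03 ] 3.325 [0.52852    0.05760306 0.29295777]
[[-0.791  0.045  0.61 ]
 [ 0.033  0.999 -0.03 ]
 [-0.611 -0.004 -0.792]]
```

The arm is against the q3 and q6 limits, so a 42° tilt isn't reachable here. I'll back off to a clean pose, log joint states and fit a small kinematic model.

```bash
cat >> h.py <<'E'
import json,os
def log():
    s=arm.get_state();open("log.txt","a").write(json.dumps([list(map(float,s[k])) for k in("q","eef_pos","ee_rot")])+"\n");print(s["q"].round(3))
E
python3 -c "
from h import *
log();go((-.13,.02,.36),5)"
```

```text
[ 0.537 -0.24  -1.016  1.02  -0.408 -3.03 ]
turn [-0.005  0.363 -0.006] shift [-0.192 -0.575 -0.734] target [0.496 0.002 0.363]
```

arm_command --series '[0, 0.1, 0, -0.05, -0.15, -0.2, 0.7, 0, 0.2, 0, -0.1, -0.3, -0.4, 0.7, 0, 0.3, 0, -0.15, -0.45, -0.6, 0.7, 0, 0.36, 0, -0.2, -0.58, -0.73, 0.7, 0, 0.36, 0, -0.2, -0.58, -0.73, 0.7]'

```text
t: 3.95
eef_pos: [0.4995, 0.0024, 0.3652]
ee_rot: [-3.14, 0.092, 3.097]
force: [-0.8, -0.4, -0.4]
width: 0.0612
gripper_force: 0.0
```

```bash
python3 -c "
from h import *
log();cur();go((-.08,.058,.36),25)"
```

```text
[ 0.433 -0.052 -0.244  0.046 -1.298 -2.059]
t 3.95 grasp pt local [-0.1268  0.0207  0.3622] F [-0.8 -0.4 -0.4] w 0.0612 gf 0.0 tilt 5.3
turn [-0.003 -0.219 -0.006] shift [-0.45   0.378  0.066] target [0.547 0.038 0.363]
```

arm_command --series '[0, -0.1, 0, -0.2, 0.2, 0, 0.7, 0, -0.2, 0, -0.45, 0.38, 0.07, 0.7, 0, -0.22, 0, -0.45, 0.38, 0.07, 0.7, 0, -0.22, 0, -0.45, 0.38, 0.07, 0.7]'

```text
t: 4.45
eef_pos: [0.5427, 0.038, 0.3597]
ee_rot: [-3.137, 0.438, 3.102]
force: [-0.2, -0.3, 0.9]
width: 0.0612
gripper_force: 0.0
```

```bash
python3 -c "
from h import *
log();cur()"
```

```text
[ 0.592 -0.175 -0.547  0.339 -0.869 -2.381]
t 4.45 grasp pt local [-0.0838  0.0577  0.357 ] F [-0.2 -0.3  0.9] w 0.0612 gf 0.0 tilt 25.1
```

arm_command --series '[0, 0, -0.1, 0, -0.5, -0.5, 0.7, 0, 0, -0.2, 0, -0.9, -0.8, 0.7, 0, 0, -0.2, 0, -0.9, -0.8, 0.7]'

```text
t: 4.82
eef_pos: [0.5064, -0.0517, 0.4371]
ee_rot: [-2.993, 0.42, -2.838]
force: [-0.1, 0.8, 0.4]
width: 0.0615
gripper_force: 0.0
```

```bash
cat > k.py <<'E'
from h import *
from scipy.optimize import least_squares
import itertools
D=[json.loads(l) for l in open("log.txt")]
D.append([[-.8879,.3593,.0112,-.0003,-1.2241,-.2881],[.25944,-.62272,.24774],[3.14012,-.00016,-2.74688]])
E=lambda ax,a:Ro.from_euler(ax,a).as_matrix()
def fk(q,p,s4,s6):
    A=E("z",q[0]);B=E("y",q[1]);C=E("y",-q[2]);W=E("x",s4*q[3])@E("y",-q[4]);F=E("x",s6*q[5])
    R=A@B@C@W@F@Ro.from_rotvec(p[9:12]).as_matrix()
    x=A@(np.array([p[0],p[1],p[2]])+B@(np.array([0,0,p[3]])+C@(np.array([p[4],0,p[5]])+W@np.array([p[6],p[7],p[8]]))))
    return x,R
def res(p,s4,s6):
    r=[]
    for q,x,e in D:
        X,R=fk(q,p,s4,s6);r+=list((X-x)*5);r+=list((R-E("xyz",e)).ravel())
    return np.array(r+list(1e-4*p[:9]))
def fit():
    best=None
    for s4,s6 in itertools.product((1,-1),(1,-1)):
        for rv in ((0,1.57,0),(1.2,1.2,1.2),(-1.2,1.2,-1.2),(2.2,0,2.2)):
            f=least_squares(res,[0,-.2,.3,.4,.3,0,.2,0,0,*rv],args=(s4,s6))
            if best is None or f.cost<best[0]:best=(f.cost,f.x,s4,s6,np.abs(f.fun).max())
    return best
E
python3 -c "
from k import *
log();cur()
D.insert(0,json.loads(open('log.txt').readlines()[-1]))
print(fit())"
```

```text
[ 0.427 -0.272 -0.407  0.228 -1.047 -1.801]
t 4.825 grasp pt local [-0.1171 -0.0331  0.4344] F [-0.1  0.8  0.4] w 0.0615 gf 0.0 tilt 25.4
(np.float64(7.632501662345989e-09), array([-2.10544120e-05,  2.87146044e-05,  1.98840233e-01,  6.01578359e-01,
        4.63640116e-01, -2.10404120e-05,  3.56032687e-01, -1.91830152e-01,
       -1.75952229e-05, -1.20920617e+00,  1.20920937e+00, -1.20920251e+00]), -1, -1, np.float64(6.015783593123245e-05))
```

```bash
cat > ik.py <<'E'
from k import *
P=np.array([0,0,.19884,.60158,.46364,0,.35603,-.19183,0,-1.2092,1.2092,-1.2092])
lo=np.array([-3.07,-1.43,-1.02,-3.03,-3.05,-3.03])+.02;hi=np.array([3.07,2.12,1.25,1.67,0,3.03])-.02
def pose(g,tilt,sg=1,off=0.,skew=0.):
    t=np.radians(tilt);z=np.sin(t)*xd-np.cos(t)*np.array([0,0,1]);z=Ro.from_rotvec(np.radians(skew)*xd).as_matrix()@z if 0 else z
    y=yd*sg;return O+g[0]*xd+g[1]*yd+[0,0,g[2]]-(.003+off)*z,np.c_[np.cross(y,z),y,z]
def ik(T,q0):
    def r(q):
        X,R=fk(q,P,-1,-1);return np.r_[(X-T[0])*5,(R-T[1]).ravel()]
    f=least_squares(r,np.clip(q0,lo+1e-3,hi-1e-3),bounds=(lo,hi));return f.x,np.abs(f.fun).max()
E
python3 - <<'E'
from ik import *
rng=np.random.default_rng(0)
for tilt in(25,30,35,40):
  for sg in(1,-1):
    sols=[]
    for q0 in [lo+(hi-lo)*rng.random(6) for _ in range(60)]:
        q,e=ik(pose(at(.082,12),tilt,sg,.008),q0)
        if e<1e-3 and not any(np.abs(q-s).max()<.05 for s in sols):sols.append(q)
    for s in sols:
        o=[]
        for y in(.058,-.047):
            q=s
            for th in range(12,79,11):
                g=at(.082,th);g[1]=y;q,e=ik(pose(g,tilt,sg,.008),q);o.append("%.3f"%e)
        print(tilt,sg,s.round(2),o)
E
python3 - <<'E'
from ik import *
D.clear()
q,e=ik(pose((-.0838,.0577,.357),25.1),[.59,-.17,-.55,.34,-.87,-2.38]);print(q.round(3),e)
rng=np.random.default_rng(0)
S=[lo+(hi-lo)*rng.random(6) for _ in range(60)]+[np.array([.59,-.17,-.55,.34,-.87,-2.38]),np.array([.59,-.17,-.55,.34,-.87,.76])]
for tilt in(0,15,25,35):
  for z in (.357,.25,.145):
   for sg in(1,-1):
    b=sorted([ik(pose((-.082,.058,z),tilt,sg),q0) for q0 in S],key=lambda a:a[1])[:1]
    print(tilt,z,sg,[(q.round(2),round(e,4)) for q,e in b])
E
```

```text
[ 0.588 -0.175 -0.544  0.33  -0.866 -2.365] 6.277200981230635e-13
0 0.357 1 [(array([ 0.43,  0.09, -0.08,  0.  , -1.39, -2.03]), np.float64(0.0))]
0 0.357 -1 [(array([ 0.43,  0.09, -0.08, -0.  , -1.39,  1.11]), np.float64(0.0))]
0 0.25 1 [(array([ 0.43,  0.15, -0.26,  0.  , -1.16, -2.03]), np.float64(0.0))]
0 0.25 -1 [(array([ 0.43,  0.15, -0.26, -0.  , -1.16,  1.11]), np.float64(0.0))]
0 0.145 1 [(array([ 0.43,  0.24, -0.41,  0.  , -0.92, -2.03]), np.float64(0.0))]
0 0.145 -1 [(array([ 0.43,  0.24, -0.41, -0.  , -0.92,  1.11]), np.float64(0.0))]
15 0.357 1 [(array([ 0.52, -0.07, -0.34,  0.16, -1.08, -2.18]), np.float64(0.0))]
15 0.357 -1 [(array([ 0.52, -0.07, -0.34,  0.16, -1.08,  0.96]), np.float64(0.0))]
15 0.25 1 [(array([ 0.52, -0.01, -0.54,  0.19, -0.83, -2.23]), np.float64(0.0))]
15 0.25 -1 [(array([ 0.52, -0.01, -0.54,  0.19, -0.83,  0.91]), np.float64(0.0))]
15 0.145 1 [(array([ 0.51,  0.1 , -0.72,  0.26, -0.54, -2.33]), np.float64(0.0))]
15 0.145 -1 [(array([ 0.51,  0.1 , -0.72,  0.26, -0.54,  0.81]), np.float64(0.0))]
25 0.357 1 [(array([ 0.59, -0.17, -0.54,  0.33, -0.87,
[... 249 characters left out ...]
.64]), np.float64(0.0))]
25 0.145 1 [(array([ 0.42,  0.04, -1.  ,  0.86, -0.23, -2.84]), np.float64(0.0162))]
25 0.145 -1 [(array([ 0.42,  0.04, -1.  ,  0.86, -0.23,  0.3 ]), np.float64(0.0162))]
35 0.357 1 [(array([ 0.61, -0.26, -0.77,  0.61, -0.64, -2.63]), np.float64(0.0))]
35 0.357 -1 [(array([ 0.61, -0.26, -0.77,  0.61, -0.64,  0.51]), np.float64(0.0))]
35 0.25 1 [(array([ 0.45, -0.16, -1.  ,  0.96, -0.32, -2.91]), np.float64(0.0159))]
35 0.25 -1 [(array([ 0.45, -0.16, -1.  ,  0.96, -0.32,  0.23]), np.float64(0.0159))]
35 0.145 1 [(array([ 0.39,  0.01, -1.  ,  0.88, -0.2 , -2.82]), np.float64(0.1327))]
35 0.145 -1 [(array([ 0.39,  0.01, -1.  ,  0.88, -0.2 ,  0.32]), np.float64(0.1327))]
```

```bash
sed -i 's/)+.02;/)+.008;/' ik.py; python3 - <<'E'
from ik import *
for y in(.058,-.047):
  for off in(.012,.08):
    print("y",y,"off",off)
    for th in((12,23,34,45,60,78) if off<.05 else (12,)):
      for ph in(0,):
        o=[]
        for tilt in(0,10,20,22,24,26,28,30):
            g=at(.083,th);g[1]=y
            q,e=min([ik(pose(g,tilt,1,off),q0) for q0 in([.5,0,-.5,.2,-.8,-2.2],[.5,0,-.9,.8,-.3,-2.8])],key=lambda a:a[1]);o.append("%.4f/%.2f"%(e,q[2]))
        print(th,o)
E
```

```text
y 0.058 off 0.012
12 ['0.0000/-0.40', '0.0000/-0.60', '0.0000/-0.86', '0.0000/-0.93', '0.0000/-1.01', '0.0244/-1.01', '0.0490/-1.01', '0.0731/-1.01']
23 ['0.0000/-0.44', '0.0000/-0.64', '0.0000/-0.91', '0.0000/-0.98', '0.0141/-1.01', '0.0389/-1.01', '0.0633/-1.01', '0.0870/-1.01']
34 ['0.0000/-0.48', '0.0000/-0.68', '0.0000/-0.96', '0.0064/-1.01', '0.0315/-1.01', '0.0561/-1.01', '0.0800/-1.01', '0.1033/-1.01']
45 ['0.0000/-0.52', '0.0000/-0.72', '0.0004/-1.01', '0.0258/-1.01', '0.0506/-1.01', '0.0748/-1.01', '0.0983/-1.01', '0.1210/-1.01']
60 ['0.0000/-0.56', '0.0000/-0.77', '0.0281/-1.01', '0.0531/-1.01', '0.0774/-1.01', '0.1010/-1.01', '0.1237/-1.01', '0.1451/-1.01']
78 ['0.0000/-0.61', '0.0000/-0.83', '0.0593/-1.01', '0.0837/-1.01', '0.1071/-1.01', '0.1293/-1.01', '0.1496/-1.01', '0.1666/-1.01']
y 0.058 off 0.08
12 ['0.0000/-0.31', '0.0000/-0.52', '0.0000/-0.77', '0.0000/-0.83', '0.0000/-0.89', '0.0000/-0.95', '0.0013/-1.01', '0.0274/-1.01']
y -0.047 off 0.012
12 ['0.0000/-0.40', '0.0000/-0.58', '0.0000/-0.80', '0.0000/-0.86', '0.0000/-0.94', '0.0045/-1.01', '0.0241/-1.01', '0.0418/-1.01']
23 ['0.0000/-0.44', '0.0000/-0.62', '0.0000/-0.85', '0.0000/-0.91', '0.0000/-0.99', '0.0147/-1.01', '0.0328/-1.01', '0.0488/-1.01']
34 ['0.0000/-0.48', '0.0000/-0.66', '0.0000/-0.90', '0.0000/-0.96', '0.0081/-1.01', '0.0265/-1.01', '0.0429/-1.01', '0.0565/-1.01']
45 ['0.0000/-0.52', '0.0000/-0.70', '0.0000/-0.95', '0.0033/-1.01', '0.0219/-1.01', '0.0385/-1.01', '0.0526/-1.01', '0.0724/-1.01']
60 ['0.0000/-0.57', '0.0000/-0.75', '0.0051/-1.01', '0.0233/-1.01', '0.0394/-1.01', '0.0547/-1.01', '0.0756/-1.01', '0.0990/-1.01']
78 ['0.0000/-0.61', '0.0000/-0.80', '0.0275/-1.01', '0.0425/-1.01', '0.0617/-1.01', '0.0836/-1.01', '0.1076/-1.01', '0.1317/-1.01']
y -0.047 off 0.08
12 ['0.0000/-0.31', '0.0000/-0.50', '0.0000/-0.73', '0.0000/-0.78', '0.0000/-0.83', '0.0000/-0.89', '0.0000/-0.96', '0.0046/-1.01']
```

```bash
cat >> h.py <<'E'
def gol(r,th,tilt,off,y=.058):
    t=np.radians(tilt);g=at(r,th);g[1]=y;go(g-off*np.array([np.sin(t),0,-np.cos(t)]),tilt)
E
python3 -c "
from h import *
gol(.083,12,23,.10)"
```

```text
turn [-0.008  0.026  0.195] shift [0.594 1.155 1.825] target [0.505 0.04  0.232]
```

arm_command --series '[0, 0.01, 0.1, 0.15, 0.3, 0.4, 0.7, -0.004, 0.026, 0.195, 0.3, 0.6, 0.8, 0.7, -0.008, 0.026, 0.195, 0.45, 0.9, 1, 0.7, -0.008, 0.026, 0.195, 0.59, 1, 1, 0.7, -0.008, 0.026, 0.195, 0.59, 1, 1, 0.7]'

```text
t: 5.45
eef_pos: [0.4727, 0.0281, 0.3045]
ee_rot: [-3.139, 0.394, 3.11]
force: [0.2, 0.1, 1.0]
width: 0.0611
gripper_force: 0.0
```

```bash
python3 -c "
from h import *
cur();log();gol(.083,12,23,.10)"
```

```text
t 5.45 grasp pt local [-0.1536  0.0454  0.3017] F [0.2 0.1 1. ] w 0.0611 gf 0.0 tilt 22.6
[ 0.664 -0.269 -0.722  0.34  -0.839 -2.46 ]
turn [-0.001 -0.004  0.001] shift [-0.021  0.127  0.788] target [0.505 0.04  0.232]
```

Then check the lateral alignment at standoff with the wrist picture.

arm_command --series '[0, -0.004, 0, 0, 0.06, 0.4, 0.7, 0, -0.004, 0, -0.02, 0.127, 0.79, 0.7, 0, -0.004, 0, -0.02, 0.127, 0.79, 0.7, 0, -0.004, 0, -0.02, 0.127, 0.79, 0.7]'

```text
t: 5.95
eef_pos: [0.5069, 0.039, 0.2344]
ee_rot: [-3.14, 0.403, 3.108]
force: [-0.4, -0.3, 0.5]
width: 0.0613
gripper_force: 0.0
```

```bash
python3 -c "
from h import *
cur();gol(.083,12,23,.014)
im=arm.grab_frame('wrist');cv2.imwrite('pics/w2.png',im);hsv=cv2.cvtColor(im,cv2.COLOR_BGR2HSV);m=cv2.inRange(hsv,(0,170,40),(8,255,255))|cv2.inRange(hsv,(172,150,40),(180,255,255))
for k in cv2.findContours(m,0,2)[0]:
    if cv2.contourArea(k)>50:print(cv2.boundingRect(k))
p=at(.092,12);print(proj('wrist',O+p[0]*xd+p[1]*yd+[0,0,p[2]]),proj('wrist',O+p[0]*xd+(p[1]+.01)*yd+[0,0,p[2]]),proj('wrist',O+(p[0]-.01)*xd+(p[1])*yd+[0,0,p[2]]))"
```

```text
t 5.95 grasp pt local [-0.1197  0.0575  0.2316] F [-0.4 -0.3  0.5] w 0.0613 gf 0.0 tilt 23.1
turn [-0.001  0.001  0.   ] shift [0.023 0.006 0.871] target [0.539 0.038 0.153]
(246, 167, 22, 34)
[254.58683541 196.08594332] [266.78502061 196.09643338] [254.60415823 186.65231562]
```

View pics/w2.png

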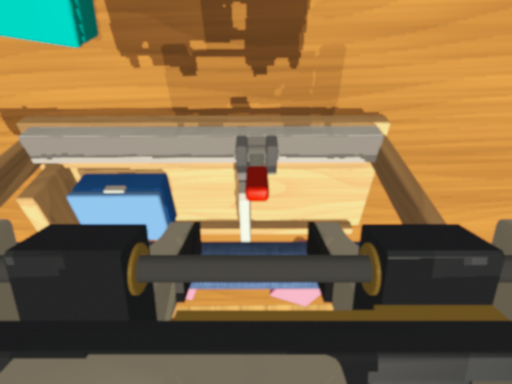

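The wrist view shows the red grip at columns 246–268 (centre 257), with its end at row 201. It sits centred between the fingers to about 2 mm, and the bar is clear. Approaching now.

arm_command --series '[0, 0, 0, 0.005, 0.01, 0.3, 0.7, 0, 0, 0, 0.01, 0.02, 0.6, 0.7, 0, 0, 0, 0.02, 0.02, 0.87, 0.7, 0, 0, 0, 0.02, 0.02, 0.87, 0.7, 0, 0, 0, 0.02, 0.02, 0.87, 0.7]'

```text
t: 6.62
eef_pos: [0.5392, 0.0397, 0.1545]
ee_rot: [-3.14, 0.405, 3.108]
force: [0.1, 0.4, -0.5]
width: 0.0611
gripper_force: 0.0
```

```bash
sed -i 's/,.058,.0565/,.0593,.0565/;s/y=.058)/y=.0593)/' h.py; python3 -c "
from h import *
cur();gol(.083,12,23,.014)"
```

```text
t 6.625 grasp pt local [-0.0875  0.0593  0.1517] F [ 0.1  0.4 -0.5] w 0.0611 gf 0.0 tilt 23.2
turn [-0.001  0.002 -0.   ] shift [ 0.007 -0.     0.01 ] target [0.539 0.04  0.153]
```

Close on the grip gently.

arm_command --series '[0, 0, 0, 0, 0, 0.01, 0.1, 0, 0, 0, 0, 0, 0.01, 0.1, 0, 0, 0, 0, 0, 0.01, 0.1, 0, 0, 0, 0, 0, 0.01, 0.1, 0, 0, 0, 0, 0, 0.01, 0.1, 0, 0, 0, 0, 0, 0.01, 0.1]' --force 20

```text
t: 7.38
eef_pos: [0.5391, 0.0401, 0.1519]
ee_rot: [-3.14, 0.403, 3.109]
force: [-1.3, 2.2, 1.9]
width: 0.0199
gripper_force: 20.0
```

```bash
python3 -c "
from h import *
cur()
for th,ti in((20,22),(28,20),(36,18),(44,16),(52,14),(62,11),(72,9),(79,8)):gol(.083,th,ti,.014)"
```

```text
t 7.375 grasp pt local [-0.0876  0.0597  0.1491] F [-1.3  2.2  1.9] w 0.0199 gf 20.000537037849426 tilt 23.1
turn [-0.001  0.012  0.001] shift [ 0.107 -0.004 -0.028] target [0.528 0.04  0.15 ]
turn [-0.001  0.034  0.001] shift [ 0.217 -0.004 -0.026] target [0.518 0.04  0.146]
turn [-0.001  0.056  0.001] shift [ 0.326 -0.004 -0.008] target [0.509 0.041 0.14 ]
turn [-0.001  0.079  0.001] shift [ 0.43  -0.004  0.027] target [0.501 0.041 0.133]
turn [-0.001  0.101  0.001] shift [ 0.53  -0.004  0.076] target [0.493 0.041 0.124]
turn [-0.001  0.134  0.001] shift [ 0.641 -0.003  0.159] target [0.486 0.041 0.112]
turn [-0.001  0.156  0.001] shift [ 0.739 -0.003  0.26 ] target [0.481 0.042 0.099]
turn [-0.001  0.167  0.001] shift [ 0.798 -0.003  0.342] target [0.479 0.042 0.089]
```

arm_command --series '[0, 0.006, 0, 0.05, 0, -0.015, 0.1, 0, 0.012, 0, 0.107, 0, -0.028, 0.1, 0, 0.023, 0, 0.16, 0, -0.028, 0.1, 0, 0.034, 0, 0.217, 0, -0.026, 0.1, 0, 0.045, 0, 0.27, 0, -0.02, 0.1, 0, 0.056, 0, 0.326, 0, -0.008, 0.1, 0, 0.068, 0, 0.38, 0, 0.008, 0.1, 0, 0.079, 0, 0.43, 0, 0.027, 0.1]'

```text
t: 8.38
eef_pos: [0.5012, 0.0415, 0.1336]
ee_rot: [-3.141, 0.28, 3.108]
force: [-5.5, 0.1, 10.7]
width: 0.0201
gripper_force: 20.0
```

```bash
python3 -c "
from h import *
cur()
for th,ti in((52,14),(62,11),(72,9),(79,8)):gol(.083,th,ti,.014)"
```

```text
t 8.375 grasp pt local [-0.1259  0.0599  0.1307] F [-5.5  0.1 10.7] w 0.0201 gf 20.005914866924286 tilt 16.0
turn [-0.     0.023  0.   ] shift [ 0.101 -0.006  0.069] target [0.493 0.041 0.124]
turn [-0.     0.056  0.   ] shift [ 0.201 -0.005  0.165] target [0.486 0.041 0.112]
turn [-0.     0.078  0.   ] shift [ 0.286 -0.005  0.278] target [0.481 0.042 0.099]
turn [-0.     0.089  0.   ] shift [ 0.335 -0.005  0.366] target [0.479 0.042 0.089]
```

arm_command --series '[0, 0.012, 0, 0.05, 0, 0.025, 0.1, 0, 0.023, 0, 0.106, 0, 0.06, 0.1, 0, 0.04, 0, 0.156, 0, 0.105, 0.1, 0, 0.056, 0, 0.205, 0, 0.155, 0.1, 0, 0.067, 0, 0.248, 0, 0.21, 0.1, 0, 0.078, 0, 0.29, 0, 0.268, 0.1, 0, 0.089, 0, 0.34, 0, 0.36, 0.1, 0, 0.089, 0, 0.34, 0, 0.36, 0.1]'

```text
t: 9.38
eef_pos: [0.4767, 0.0413, 0.0877]
ee_rot: [-3.139, 0.136, 3.108]
force: [-4.7, 1.9, 0.9]
width: 0.0198
gripper_force: 20.0
```

```bash
python3 -c "
from h import *
cur()
gol(.083,79,8,.014);gol(.083,79,8,.014,.0593-.10)
cv2.imwrite('pics/s2.png',cv2.resize(arm.grab_frame('scene')[125:275,145:305],(640,600)))"
```

```text
t 9.375 grasp pt local [-0.1507  0.0588  0.0847] F [-4.7  1.9  0.9] w 0.0198 gf 20.00586211681366 tilt 7.8
turn [-0.002 -0.002 -0.   ] shift [-0.025  0.004 -0.012] target [0.479 0.042 0.089]
turn [-0.002 -0.002 -0.   ] shift [-0.025 -0.996 -0.009] target [ 0.476 -0.058  0.089]
```

View pics/s2.png

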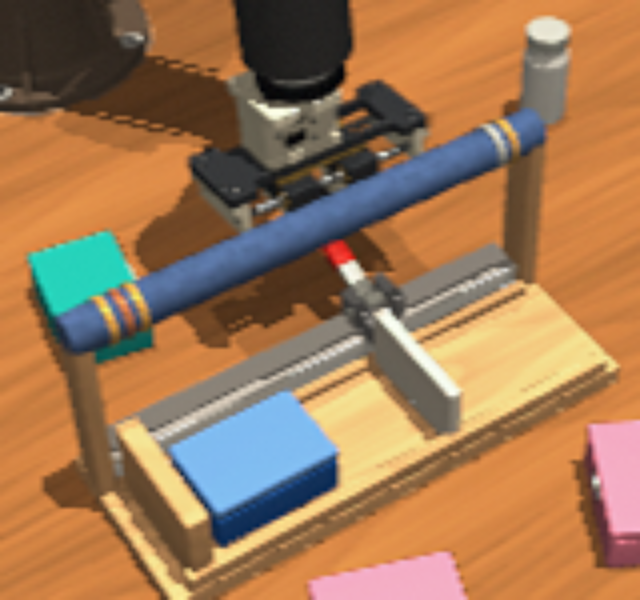

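The scene view shows the lever folded down in the grip at (340,255) in the crop, with the gripper below and in front of the bar and the box near the stop. Sliding the divider now.

arm_command --series '[0, 0, 0, 0, -0.15, 0, 0.1, 0, 0, 0, 0, -0.3, 0, 0.1, 0, 0, 0, 0, -0.45, 0, 0.1, 0, 0, 0, 0, -0.6, 0, 0.1, 0, 0, 0, 0, -0.72, 0, 0.1, 0, 0, 0, 0, -0.8, 0, 0.1, 0, 0, 0, 0, -0.8, 0, 0.1]'

```text
t: 10.3
eef_pos: [0.4744, -0.039, 0.0885]
ee_rot: [-3.139, 0.137, 3.107]
force: [-4.3, -1.4, 0.5]
width: 0.0199
gripper_force: 20.0
```

```bash
python3 -c "
from h import *
cur();gol(.083,79,8,.014,.0593-.1043)"
```

```text
t 10.3 grasp pt local [-0.1503 -0.0215  0.0855] F [-4.3 -1.4  0.5] w 0.0199 gf 20.002029240131378 tilt 7.9
turn [-0.002 -0.001 -0.   ] shift [-0.02  -0.235 -0.004] target [ 0.476 -0.063  0.089]
```

arm_command --series '[0, 0, 0, 0, -0.04, 0, 0.1, 0, 0, 0, 0, -0.08, 0, 0.1, 0, 0, 0, 0, -0.12, 0, 0.1, 0, 0, 0, 0, -0.15, 0, 0.1, 0, 0, 0, 0, -0.18, 0, 0.1, 0, 0, 0, 0, -0.2, 0, 0.1, 0, 0, 0, 0, -0.2, 0, 0.1]'

```text
t: 11.18
eef_pos: [0.4738, -0.058, 0.0885]
ee_rot: [-3.14, 0.138, 3.108]
force: [-5.0, 1.1, 0.4]
width: 0.02
gripper_force: 20.0
```

```bash
python3 -c "
from h import *
cur()"
```

```text
t 11.175 grasp pt local [-0.1503 -0.0406  0.0855] F [-5.   1.1  0.4] w 0.02 gf 20.003376603126526 tilt 7.9
```

Creep in 1 mm steps watching Fy.

arm_command --series '[0, 0, 0, 0, -0.01, 0, 0.1, 0, 0, 0, 0, -0.02, 0, 0.1, 0, 0, 0, 0, -0.02, 0, 0.1]'

```text
t: 11.55
eef_pos: [0.4738, -0.0599, 0.0885]
ee_rot: [-3.14, 0.138, 3.108]
force: [-6.0, 1.9, 0.6]
width: 0.0197
gripper_force: 20.0
```

arm_command --series '[0, 0, 0, 0, -0.01, 0, 0.1, 0, 0, 0, 0, -0.01, 0, 0.1]'

```text
t: 11.8
eef_pos: [0.4737, -0.0609, 0.0885]
ee_rot: [-3.14, 0.138, 3.108]
force: [-5.9, 4.1, 0.8]
width: 0.0201
gripper_force: 20.0
```

arm_command --series '[0, 0, 0, 0, -0.01, 0, 0.1, 0, 0, 0, 0, -0.01, 0, 0.1]'

```text
t: 12.05
eef_pos: [0.4737, -0.0619, 0.0885]
ee_rot: [-3.14, 0.138, 3.108]
force: [-5.0, 3.0, 0.8]
width: 0.0196
gripper_force: 20.0
```

arm_command --series '[0, 0, 0, 0, -0.01, 0, 0.1, 0, 0, 0, 0, -0.01, 0, 0.1]'

```text
t: 12.3
eef_pos: [0.4737, -0.0629, 0.0885]
ee_rot: [-3.14, 0.137, 3.108]
force: [-4.7, 2.6, 0.4]
width: 0.0198
gripper_force: 20.0
```

arm_command --series '[0, 0, 0, 0, -0.01, 0, 0.1, 0, 0, 0, 0, -0.01, 0, 0.1]'

```text
t: 12.55
eef_pos: [0.4737, -0.0639, 0.0885]
ee_rot: [-3.14, 0.138, 3.108]
force: [-5.3, 2.1, 0.8]
width: 0.02
gripper_force: 20.0
```

```bash
python3 - <<'E'
from h import *
cur()
im=arm.grab_frame("top");cv2.imwrite("pics/t2.png",cv2.resize(im[150:225,210:360],(800,400),interpolation=cv2.INTER_CUBIC))
cv2.imwrite("pics/s3.png",cv2.resize(arm.grab_frame('scene')[125:275,145:305],(640,600),interpolation=cv2.INTER_CUBIC))
a=cv2.imread("pics/t2.png");b=cv2.imread("pics/s3.png");cv2.imwrite("pics/c.png",np.vstack([a[50:220,400:700],b[380:560,80:380]]).repeat(1,0))
c=cv2.imread("pics/c.png");cv2.imwrite("pics/c.png",cv2.resize(c,None,fx=1.7,fy=1.7))
E
```

```text
t 12.55 grasp pt local [-0.1502 -0.0464  0.0855] F [-5.3  2.1  0.8] w 0.02 gf 20.005081593990326 tilt 7.9
```

View pics/c.png

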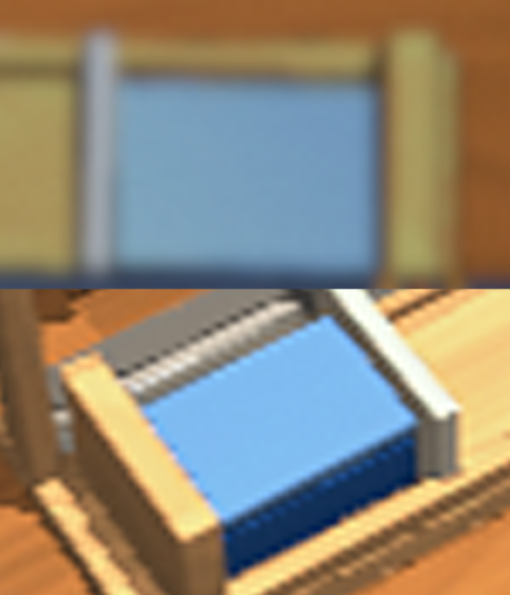

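The picture shows the divider plate touching the box (top crop at column 115) and the box nearly at the stop, with a dark line at columns 380–388. I'll keep creeping in.

arm_command --series '[0, 0, 0, 0, -0.01, 0, 0.1, 0, 0, 0, 0, -0.01, 0, 0.1]'

```text
t: 12.9
eef_pos: [0.4736, -0.0646, 0.0885]
ee_rot: [-3.14, 0.138, 3.108]
force: [-6.6, 5.4, 0.7]
width: 0.0198
gripper_force: 20.0
```

arm_command --series '[0, 0, 0, 0, -0.01, 0, 0.1, 0, 0, 0, 0, -0.01, 0, 0.1]'

```text
t: 13.15
eef_pos: [0.4736, -0.065, 0.0885]
ee_rot: [-3.141, 0.138, 3.109]
force: [-8.0, 11.3, 1.3]
width: 0.0198
gripper_force: 20.0
```

```bash
python3 -c "
from h import *
cur()
for th,ti in((78,8),(70,9),(62,11),(53,14),(44,16),(36,18),(28,20),(20,22),(12,23),(10.5,23)):gol(.0845,th,ti,.014,-.0475)"
```

```text
t 13.15 grasp pt local [-0.1502 -0.0476  0.0855] F [-8.  11.3  1.3] w 0.0198 gf 20.033603757619858 tilt 7.9
turn [-0.    -0.001  0.001] shift [-0.009  0.001 -0.023] target [ 0.474 -0.065  0.091]
turn [-0.    -0.012  0.001] shift [-0.054  0.    -0.131] target [ 0.477 -0.065  0.102]
turn [-0.    -0.034  0.001] shift [-0.111  0.    -0.231] target [ 0.481 -0.065  0.113]
turn [-0.    -0.068  0.001] shift [-0.188  0.    -0.331] target [ 0.488 -0.065  0.124]
turn [-0.    -0.09   0.001] shift [-0.282  0.    -0.417] target [ 0.496 -0.066  0.134]
turn [-0.    -0.112  0.001] shift [-0.377  0.    -0.478] target [ 0.504 -0.066  0.141]
turn [-0.    -0.134  0.001] shift [-0.478 -0.    -0.525] target [ 0.514 -0.066  0.147]
turn [-0.    -0.157  0.001] shift [-0.586 -0.    -0.557] target [ 0.524 -0.067  0.152]
turn [-0.    -0.168  0.001] shift [-0.7   -0.    -0.573] target [ 0.535 -0.067  0.155]
turn [-0.    -0.168  0.001] shift [-0.722 -0.    -0.574] target [ 0.537 -0.067  0.155]
```

arm_command --series '[0, -0.006, 0, -0.03, 0, -0.075, 0.1, 0, -0.012, 0, -0.054, 0, -0.13, 0.1, 0, -0.023, 0, -0.08, 0, -0.18, 0.1, 0, -0.034, 0, -0.11, 0, -0.231, 0.1, 0, -0.05, 0, -0.15, 0, -0.283, 0.1, 0, -0.068, 0, -0.188, 0, -0.331, 0.1, 0, -0.079, 0, -0.235, 0, -0.376, 0.1, 0, -0.09, 0, -0.282, 0, -0.417, 0.1]'

```text
t: 14.15
eef_pos: [0.4985, -0.0653, 0.1344]
ee_rot: [3.142, 0.284, 3.11]
force: [10.2, 2.3, -17.0]
width: 0.0199
gripper_force: 20.0
```

```bash
python3 -c "
from h import *
cur()
for th,ti in((44,16),(36,18),(28,20),(20,22),(12,23),(10,23)):gol(.0845,th,ti,.014,-.0475)"
```

```text
t 14.15 grasp pt local [-0.1249 -0.047   0.1316] F [ 10.2   2.3 -17. ] w 0.0199 gf 19.989261031150818 tilt 16.3
turn [0.    0.003 0.001] shift [ 0.027 -0.005  0.001] target [ 0.496 -0.066  0.134]
turn [ 0.    -0.019  0.001] shift [-0.075 -0.005 -0.047] target [ 0.504 -0.066  0.141]
turn [ 0.    -0.041  0.001] shift [-0.182 -0.005 -0.078] target [ 0.514 -0.066  0.147]
turn [ 0.    -0.064  0.001] shift [-0.293 -0.006 -0.094] target [ 0.524 -0.067  0.152]
turn [ 0.    -0.075  0.001] shift [-0.408 -0.006 -0.093] target [ 0.535 -0.067  0.155]
turn [ 0.    -0.075  0.001] shift [-0.437 -0.006 -0.09 ] target [ 0.538 -0.067  0.155]
```

arm_command --series '[0, -0.011, 0, -0.05, -0.008, -0.015, 0.1, 0, -0.022, 0, -0.104, -0.01, -0.038, 0.1, 0, -0.033, 0, -0.155, -0.01, -0.054, 0.1, 0, -0.044, 0, -0.21, -0.01, -0.069, 0.1]'

```text
t: 14.65
eef_pos: [0.5156, -0.0664, 0.1463]
ee_rot: [3.141, 0.351, 3.11]
force: [-0.2, 12.0, -10.4]
width: 0.0197
gripper_force: 20.0
```

```bash
python3 -c "
from h import *
cur()
for th,ti in((28,20),(20,22),(12,23),(10,23)):gol(.0838,th,ti,.014,-.0475)"
```

```text
t 14.65 grasp pt local [-0.1076 -0.0475  0.1435] F [ -0.2  12.  -10.4] w 0.0197 gf 19.980118721723557 tilt 20.1
turn [0.001 0.001 0.001] shift [ 0.014  0.001 -0.007] target [ 0.514 -0.066  0.146]
turn [ 0.001 -0.021  0.001] shift [-0.097  0.    -0.015] target [ 0.524 -0.067  0.151]
turn [ 0.001 -0.032  0.001] shift [-0.21   0.    -0.006] target [ 0.535 -0.067  0.154]
turn [ 0.001 -0.032  0.001] shift [-0.239 -0.    -0.001] target [ 0.538 -0.067  0.155]
```

arm_command --series '[0, -0.011, 0, -0.055, 0, -0.005, 0.1, 0, -0.021, 0, -0.11, 0, -0.008, 0.1, 0, -0.028, 0, -0.165, 0, -0.004, 0.1, 0, -0.032, 0, -0.22, 0, 0, 0.1, 0, -0.032, 0, -0.24, 0, 0, 0.1, 0, -0.032, 0, -0.24, 0, 0, 0.1]'

```text
t: 15.4
eef_pos: [0.5373, -0.0672, 0.1541]
ee_rot: [-3.141, 0.4, 3.111]
force: [-7.3, 14.4, -3.6]
width: 0.02
gripper_force: 20.0
```

```bash
python3 -c "
from h import *
cur();gol(.083,12,23,.014,-.0475);log()"
```

```text
t 15.4 grasp pt local [-0.0858 -0.0476  0.1513] F [-7.3 14.4 -3.6] w 0.02 gf 19.995255768299103 tilt 22.9
turn [ 0.001 -0.001  0.002] shift [ 0.021  0.001 -0.   ] target [ 0.535 -0.067  0.153]
[ 0.291  0.029 -0.883  0.426 -0.303 -2.277]
```

arm_command --series '[0, 0, 0, -0.01, 0, 0, 0.1, 0, 0, 0, -0.02, 0, 0, 0.1, 0, 0, 0, -0.02, 0, 0, 0.1]'

```text
t: 15.78
eef_pos: [0.5378, -0.0674, 0.1542]
ee_rot: [-3.141, 0.398, 3.111]
force: [-14.8, 18.5, 0.4]
width: 0.0202
gripper_force: 20.0
```

```bash
python3 -c "
from h import *
cur()"
```

```text
t 15.775 grasp pt local [-0.0852 -0.0478  0.1515] F [-14.8  18.5   0.4] w 0.0202 gf 20.02257227897644 tilt 22.8
```

The lever is at its stop: 2 mm of command gave only 0.5 mm of motion. I'll ease off, open and retract along the tool axis.

arm_command --series '[0, 0, 0, 0.02, 0.015, 0, 0.1, 0, 0, 0, 0.02, 0.015, 0, 0.6, 0, 0, 0, 0.02, 0.015, 0, 0.6, 0, 0, 0, 0.02, 0.015, 0, 0.6, 0, 0, 0, 0.02, 0.015, 0, 0.6]'

```text
t: 16.4
eef_pos: [0.5374, -0.0677, 0.1548]
ee_rot: [-3.14, 0.4, 3.108]
force: [-0.0, 0.5, 0.0]
width: 0.0508
gripper_force: 0.0
```

arm_command --series '[0, 0, 0, 0, 0, -0.25, 0.6, 0, 0, 0, 0, 0, -0.5, 0.6, 0, 0, 0, 0, 0, -0.75, 0.6, 0, 0, 0, 0, 0, -1, 0.6, 0, 0, 0, 0, 0, -1, 0.6, 0, 0, 0, 0, 0, -1, 0.6]'

```text
t: 17.15
eef_pos: [0.4981, -0.0662, 0.2464]
ee_rot: [-3.14, 0.399, 3.108]
force: [0.1, -0.1, 0.5]
width: 0.0527
gripper_force: 0.0
```

```bash
python3 - <<'E'
from h import *
cur()
a=cv2.resize(arm.grab_frame("top")[150:225,210:360],(640,320),interpolation=cv2.INTER_CUBIC)
s=cv2.resize(arm.grab_frame('scene')[125:275,145:305],(640,600),interpolation=cv2.INTER_CUBIC)
cv2.imwrite("pics/d.png",np.vstack([a[40:290],s[200:550]]))
im=arm.grab_frame('wrist');hsv=cv2.cvtColor(im,cv2.COLOR_BGR2HSV);m=cv2.inRange(hsv,(0,170,40),(8,255,255))|cv2.inRange(hsv,(172,150,40),(180,255,255))
for k in cv2.findContours(m,0,2)[0]:
    if cv2.contourArea(k)>50:print(cv2.boundingRect(k))
p=at(.092,12);print(proj('wrist',O+p[0]*xd+(-.0475)*yd+[0,0,p[2]]))
E
```

```text
t 17.15 grasp pt local [-0.125  -0.0479  0.2436] F [ 0.1 -0.1  0.5] w 0.0527 gf 0.0 tilt 22.9
(245, 165, 22, 31)
[255.11046342 193.26224556]
```

View pics/d.png

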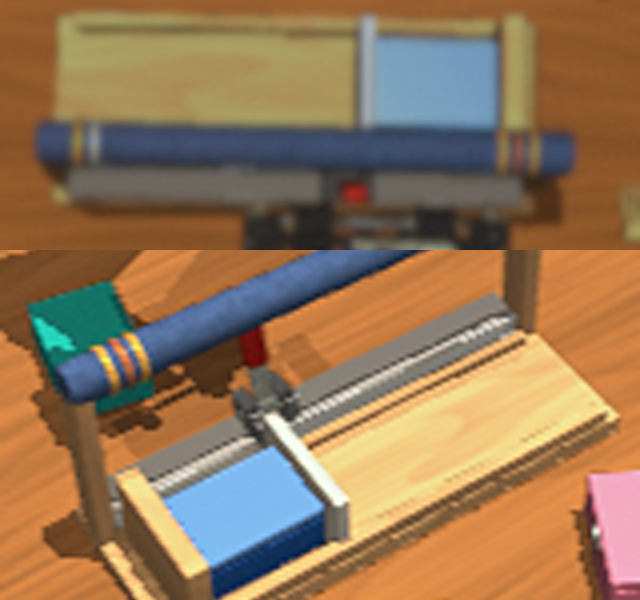

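The picture shows the box held between the white plate and the stop, the red lever upright in front of the bar, the gripper clear and the surroundings unmoved. The wrist check puts the lever end within about 2 mm of where it was when locked at the start. Handing in.

```bash
python3 -c "
from station import arm
print(arm.job_done())"
```

```text
the job is handed in; nothing more can be done
None
```

The job is handed in at about 17 s: the divider is snug against the blue box, the lever is back up at its stop (within about 2 mm of its start position by the wrist camera), and the gripper is open and clear; no verdict came back.

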